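# Seat the roller blank against the stop of the V-groove carving jig

## Task

The short, thick wooden roller lies part-way along one of the two V-grooves of the carving jig. Push it along its groove until its end touches the stop board, ready for carving, and leave it lying there. Do not lift it out of the groove, and leave the long thin dowel in the other groove where it is.

Things in the scene. Friction and masses are not known exactly. Their poses are not given: they have to be found in the camera images.
- jig: Plywood jig screwed down to the table, 240 mm long, 130 mm wide, its top 28 mm above the table. Origin: centre of its underside, on the table. Its x axis runs along the grooves towards the stop board, z up. Two straight V-grooves (90 degrees, 32 mm wide at the top, 16 mm deep, the bottom line 12 mm above the table) run along x at y = +35 and y = -35 mm, open at the -x end. The roller lies in either one.
- stop_board: Upright wooden board across the stop end of both grooves, fixed to the jig: 15 mm thick along x, 130 mm wide, its top 50 mm above the table. Origin: centre of its underside, on the table, 112.5 mm along the jig's x from the jig's origin; axes as the jig's. The face that the rod ends meet is 7.5 mm to -x of its origin (105 mm along the jig's x).
- roller: The roller itself (same thing as roller_mid): a light wooden cylinder 98 mm long, 28 mm in diameter, about 60 g. Origin: on its surface half-way along, not on its axis, and it turns with the roller as it rolls.
- roller_mid (a point): Centre of the roller, on its axis. Its y axis runs along the roller, so its two ends lie 49 mm either way along y. Lying in the groove its axis is 31.5 mm above the table, 3.5 mm above the jig's top, and its top 45 mm above the table. Its end starts 50 to 85 mm short of the stop board.
- dowel_center (a point): Centre of the long thin wooden dowel in the other groove, 150 mm long, 20 mm in diameter, its axis along its x, 26 mm above the table. To be left alone.

How it is judged (in metres and radians):
On the way:
1. the roller's end presses on the stop board (contact force between roller and stop_board above 0.2 N), for 0.05 s.
At the end, for the whole second after the job is handed in: The roller has touched the stop board and now lies at rest in its groove, its end within 10 mm of the board, its axis within 10 degrees of the groove and within 7.5 mm of its seated height (x of roller_mid in the frame of jig above 0.046 m and z of roller_mid in the frame of jig between 0.024 and 0.039 m and angle between the y axis of roller_mid and the x axis of jig, either way round below 0.175 rad and linear speed of roller below 0.02 m/s).
It fails at once if the roller is lifted out of the groove (more than 20 mm above where it lies) (z of roller_mid in the frame of jig above 0.0515 m).
It fails at once if the thin dowel is moved more than 15 mm (distance of dowel_center from where it was at the start of the episode above 0.015 m).
It also fails if it takes over 27 s, if anything falls off the work surface, if the arm or the gripper's body presses on something with over 40 N, if the wrist force passes 120 N, or if a joint passes its speed limit or range.

## Robot

A 7-joint arm with a two-finger parallel gripper is mounted at the origin on a cart in front of the work surface, level with it; the furniture and walls round the work are solid. World frame = base frame: x ahead of the robot, y to its left, z up, the work surface at z = 0. Lengths are in mm, angles in degrees, forces in N, time in s.
With the tool pointing down it reaches from about 425 to 925 mm from the base axis. Payload 6.8 kg.
Tool frame: the origin (TCP) lies on the centre line of the jaws, within the pads' length; the fingertips stand 8 mm ahead of it and the grasp point (between the pads) lies 11 mm behind it; z points along the fingers, y is the direction in which the jaws open and shut (so a half turn about z gives the same grasp; the last joint's range is limited). The gripper opens to 88 mm and grips with 3 to 60 N. Pads are 20 mm wide; open, the fingers measure 115 mm over their backs; the gripper's body (75 mm by 178 mm) begins 61 mm behind the grasp point.
Start: joints at [57.634, 27.33, 1.283, 89.118, -0.659, 63.558, -4.761], TCP at [297.739, -605.804, 230.664] pointing down, gripper open.
Joint ranges: [-169.35, 169.35], [-19.33, 120.38], [-80.79, 83.38], [13.8, 139.57], [-78.32, 258.32], [9.67, 109.79], [-169.56, 169.56]. Speed limits (degrees/s): [136.94, 136.94, 180, 180, 180, 180, 180].

## Interface

Orientations are given as a 3x3 rotation matrix whose columns are the frame's x, y, z axes.
In Python, from station import observe, read_camera, camera_model, close_job, recognise, silhouettes gives the robot as it stands.
- The arm moves only by the shell command python3 -m pendant 'ROWS' [FORCE]. ROWS is JSON, a list of rows, each a list of 7 numbers: the shift along the tool's x, y, z in mm, then the turn, a rotation vector about the tool's x, y, z in rad, then the opening, from 0 (shut) to 1 (fully open). A call has 1 to 12 rows; each row is the pose to reach, as a shift and turn from the pose commanded when the call began, along the tool's axes at that moment; what a row does not reach only later rows make up. A row lasts 1/10 s, in which the tool goes at most 50 mm and 8.59 degrees, less where a joint would pass 70% of its speed; a pose out of reach is approached as far as the arm can. A call with a gripper value outside its range is refused whole. The fingers move at their own pace and stop on an object; FORCE is the grip in N (left out, the last holds). Time passes only in rows, so rows that repeat a pose let the fingers close. It gives the time, the measured TCP pose, the force and the opening at its end, in the units of the state.
- observe(): the state, without advancing time (a new reading comes with each control period).
- read_camera(name): name is "scene" or "top"; returns (picture, depth): 420x560x3 uint8, red, green, blue; 420x560 float32, mm along the optical axis (not along the pixel's ray), 0 where there is no reading.
- camera_model(name): a dict with "fx", "fy", "cx", "cy" (pixels), "k1" (the pictures are not rectified: a ray, as slopes to the right and down, at radius r is drawn at 1 + k1 r^2 times it, then the intrinsics apply), "rvec" (rotation vector, rad) and "tvec" (3), from world to camera coordinates, as OpenCV has them. Camera axes: x right, y down, z forward; pixel columns grow to the right and rows downward; lengths in mm; the calibration is good to about 2 mm. A picture is of the moment at which its call begins. camera_model takes no time and is no camera call.
- close_job(): hands the job in, once; it reports no verdict.
Trained networks look in the newest picture that a camera, given by its name, has taken for a name from the list of things; names that differ only in an ending like _2 or _b are one class to them, and where a whole thing is asked for, a point or a joint stands for the part that bears it (a point fixed in the world has none). Each returns a list of dicts, best first, with "p" (0 to 1); they miss things now and then, are a little off and sometimes report something else, mostly with a low value. They report only what shows in the picture. A call takes as long as a camera call.
- recognise(target, camera): "location" ([x, y, z] in mm, in the coordinates of the camera as it stood for that picture, good to about 4 mm: the middle of the surface that is visible of it).
- silhouettes(target, camera): "pixels" (420x560 bool, what is visible of it).
The state is a dict: "time_s": time; "joint_positions": joint angles; "dq": joint speeds; "joint_torque": joint torques, N m; "eef_pos": TCP position; "eef_rot": TCP orientation; "wrist_force": force on the tool from outside, world axes, zero at the start; "wrist_torque": the same for the moment, N m; "grip_width": finger opening in mm.
Only numpy, scipy, OpenCV 4.12 (cv2) and the standard library are available. Lean on these libraries where they do the work, as an engineer would, in place of code of your own. Each camera call takes 0.05 s, during which the arm holds its last target.

## Working session

There is one attempt and no reset: what is moved stays moved. The work goes in short steps, Python scripts to look and compute and a shell command to move; the robot and the scene stay as the last step left them, time stands still between calls to the robot, and variables do not carry over. Pictures are saved under pics/ and viewed, and the job is handed in when it is done.

```bash
mkdir -p pics; ls; cat > h.py <<'E'
import numpy as np, cv2
from station import *
def cam(n):
    m=camera_model(n); R=cv2.Rodrigues(np.array(m['rvec'],float))[0]; return m,R,np.array(m['tvec'],float).ravel()
def c2w(n,p):
    m,R,t=cam(n); return (np.asarray(p,float).reshape(-1,3)-t)@R
def px2w(n,u,v,d):
    m,R,t=cam(n)
    K=np.array([[m['fx'],0,m['cx']],[0,m['fy'],m['cy']],[0,0,1.]])
    s=cv2.undistortPoints(np.stack([u,v],-1).astype(float).reshape(-1,1,2),K,np.array([m['k1'],0,0,0,0.])).reshape(-1,2)
    d=np.asarray(d,float).ravel()
    return c2w(n,np.c_[s*d[:,None],d])
def save(n,f):
    im,d=read_camera(n); cv2.imwrite('pics/'+f,im[:,:,::-1]); return im,d
E
python3 - <<'E'
from h import *
s=observe();print({k:np.round(s[k],3).tolist() for k in s})
for n in('scene','top'):
    im,d=save(n,n+'0.png')
    for t in('jig','stop_board','roller','dowel_center'):
        L=silhouettes(t,n)
        for x in L[:2]:
            m=x['pixels']&(d>0); v,u=np.nonzero(m)
            if len(u)<5: continue
            P=px2w(n,u,v,d[m]); c=np.median(P,0)
            hi=P
            w,V=np.linalg.eigh(np.cov((P-c)[:,:2].T)); a=V[:,1]
            pr=(P-c)[:,:2]@a
            print(n,t,round(x['p'],2),len(u),'px',u.mean().round(),v.mean().round(),'med',c.round(1),'axis',a.round(3),np.percentile(pr,[1,99]).round(1),'z',np.percentile(P[:,2],[2,50,98]).round(1))
E
```

```text
pics
{'time_s': 0.0, 'joint_positions': [57.634, 27.376, 1.277, 89.178, -0.656, 63.559, -4.761], 'dq': [0.049, 0.022, 0.07, 0.019, -0.04, -0.02, -0.075], 'joint_torque': [0.001, -58.286, 1.535, -27.26, -0.054, 0.017, 0.0], 'eef_pos': [297.457, -605.261, 229.686], 'eef_rot': [[0.897, 0.441, -0.001], [0.441, -0.897, 0.002], [-0.0, -0.002, -1.0]], 'wrist_force': [-0.181, 0.459, 0.872], 'wrist_torque': [-0.025, 0.035, 0.037], 'grip_width': 87.639}
scene jig 0.56 4395 px 284.0 226.0 med [485.9  15.2  27.4] axis [-0.103  0.995] [-160.5   77. ] z [ 3.8 27.4 50.5]
scene stop_board 0.98 1201 px 262.0 250.0 med [481.3  89.3  35.3] axis [-0.995 -0.096] [-65.2  62.4] z [ 2.3 35.3 51.2]
scene stop_board 0.63 506 px 305.0 218.0 med [457.6 -37.2  33.8] axis [-0.086  0.996] [-84.4  63.3] z [21.8 33.8 37.5]
scene roller 0.94 488 px 272.0 210.0 med [523.4 -11.   41.2] axis [-0.091  0.996] [-57.1  40.3] z [24.7 41.2 46.2]
scene dowel_center 0.56 451 px 304.0 218.0 med [457.6 -34.9  34. ] axis [-0.085  0.996] [-84.9  60.9] z [23.4 34.  37.5]
top jig 0.95 7834 px 300.0 222.0 med [492.9 -20.7  26.5] axis [-0.113  0.994] [-125.4  110.3] z [11.8 26.5 50.1]
top jig 0.47 734 px 299.0 202.0 med [525.7 -21.2  42.3] axis [-0.102  0.995] [-45.7  47. ] z [35.3 42.3 46.3]
top stop_board 0.71 660 px 239.0 225.0 med [480.8  82.9  48.9] axis [-0.996 -0.087] [-63.4  60.9] z [28.7 48.9 52.1]
top roller 0.74 861 px 298.0 202.0 med [525.7 -19.8  41.7] axis [-0.103  0.995] [-48.   47.1] z [26.4 41.7 46.2]
top dowel_center 0.96 953 px 314.0 240.0 med [460.1 -47.6  33.2] axis [-0.109  0.994] [-76.8  71.9] z [23.6 33.2 37.2]
```

View pics/top0.png

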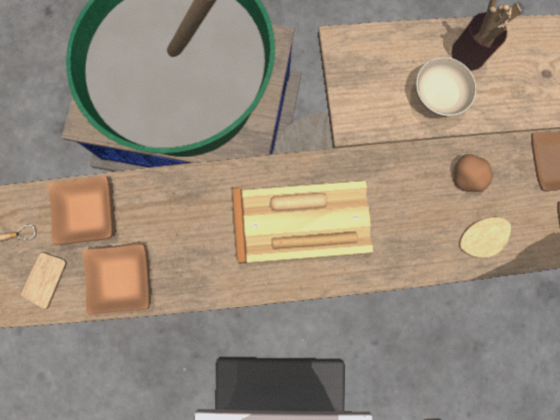

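View pics/scene0.png

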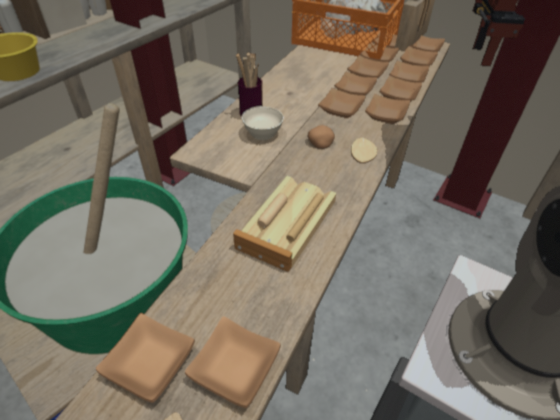

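The top picture shows the stop board at px (238,225), which is the +y end. The roller is at (298,202) in the far groove and the dowel at (314,240) in the near one. The gap from roller to board is about 54 mm. I'll shut the jaws and push from behind (the -y end) with the finger back, staying high while I approach.

```bash
python3 -m pendant '[[31,-25,0,0,0,0.05,0],[62,-50,0,0,0,0.1,0],[93,-75,0,0,0,0.15,0],[124,-100,0,0,0,0.2,0],[155,-125,0,0,0,0.25,0],[186,-150,0,0,0,0.3,0],[217,-175,0,0,0,0.354,0],[248,-200,0,0,0,0.354,0],[279,-225,0,0,0,0.354,0],[310,-250,0,0,0,0.354,0],[341,-275,0,0,0,0.354,0],[341,-275,0,0,0,0.354,0]]' 20
python3 - <<'E'
from h import *
s=observe();R=np.array(s['eef_rot']);p=np.array(s['eef_pos']);print(p,R.round(3).tolist(),s['grip_width'])
# refine geometry from the top camera
im,d=read_camera('top')
def pts(t,i=0):
    x=silhouettes(t,'top')[i]; m=x['pixels']&(d>0); v,u=np.nonzero(m); return x['p'],px2w('top',u,v,d[m])
pr,Q=pts('roller'); ps,S=pts('stop_board')
Q=Q[Q[:,2]>34]; S=S[S[:,2]>46]
c=np.median(S,0)[:2]; w,V=np.linalg.eigh(np.cov(S[:,:2].T)); b=V[:,1]; a=np.array([-abs(b[1]),abs(b[0])])
cr=Q[:,:2].mean(0); w,V=np.linalg.eigh(np.cov(Q[:,:2].T)); ar=V[:,1]*np.sign(V[1,1])
print(pr,ps,'board perp',a,'roller axis',ar,'roller c',cr,'board',S.mean(0))
e=np.percentile((Q[:,:2]-cr)@ar,[1,99]); f=np.percentile((S[:,:2]-cr)@ar,[2,98]); print('roller ext',e,'board ext',f)
g=cr-80*ar; D=np.r_[g,110]-p; print('goal',g,'shift tool',R.T@D)
E
```

```text
time_s: 1.7
eef_pos: [485.2, -202.6, 231.1]
eef_rot: [[0.994, 0.112, 0.002], [0.112, -0.994, 0.002], [0.002, -0.002, -1.0]]
wrist_force: [0.4, -0.1, -0.5]
grip_width: 0.3
[ 485.22512507 -202.55103644  231.05078756] [[0.994, 0.112, 0.002], [0.112, -0.994, 0.002], [0.002, -0.002, -1.0]] 0.3378399442781662
0.61 0.78 board perp [-0.08913551  0.99601951] roller axis [-0.09199643  0.99575934] roller c [525.70295486 -19.48005827] board [481.77071381  83.56666768  49.07860736]
roller ext [-47.63160212  46.77424257] board ext [ 99.67670999 113.83942252]
goal [533.06266889 -99.14080525] shift tool [ 58.82726641 -97.19132963 121.36143479]
```

```bash
python3 -m pendant '[[20,-33,0,0,0,-0.01,0],[40,-66,20,0,0,-0.01,0],[59,-97,50,0,0,-0.01,0],[59,-97,90,0,0,-0.01,0],[59,-97,125,0,0,-0.01,0],[59,-97,150,0,0,-0.01,0],[59,-97,150,0,0,-0.01,0],[59,-97,150,0,0,-0.01,0]]'
python3 - <<'E'
from h import *
s=observe();R=np.array(s['eef_rot']);p=np.array(s['eef_pos']);print(R.round(3).tolist())
im,d=save('top','top1.png'); cv2.imwrite('pics/top1c.png',cv2.resize(im[150:290,200:400,::-1],None,fx=4,fy=4)); 
D=np.r_[533.1,-99.1,38]-p; print(R.T@D)
E
```

```text
time_s: 2.65
eef_pos: [531.1, -107.5, 81.0]
eef_rot: [[0.994, 0.11, -0.0], [0.11, -0.994, -0.0], [-0.0, 0.0, -1.0]]
wrist_force: [0.9, 1.0, 0.4]
grip_width: -0.0
[[0.994, 0.11, -0.0], [0.11, -0.994, -0.0], [-0.0, 0.0, -1.0]]
[ 2.89980738 -8.1481967  42.98340591]
```

View pics/top1c.png

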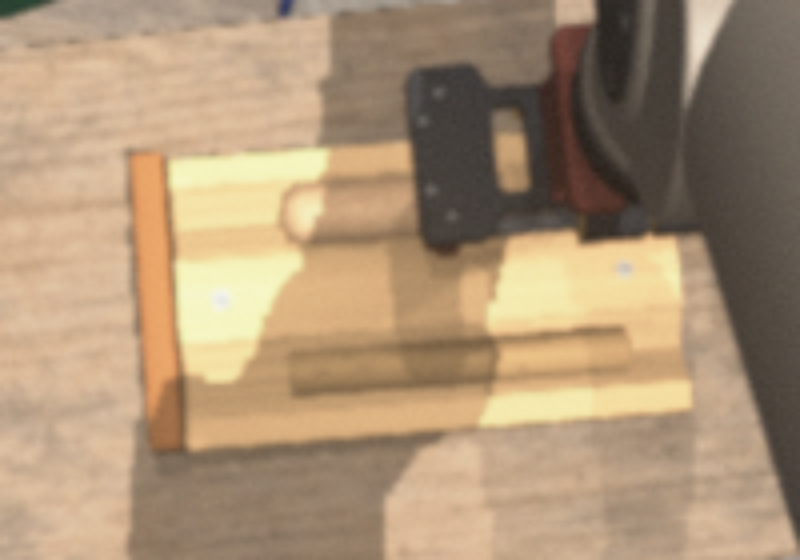

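```bash
python3 -m pendant '[[3,0,15,0,0,0,0],[3,0,30,0,0,0,0],[3,0,38,0,0,0,0],[3,0,43,0,0,0,0],[3,0,43,0,0,0,0],[3,0,43,0,0,0,0]]'
python3 -m pendant '[[0,-4,0,0,0,0,0],[0,-8,0,0,0,0,0],[0,-12,0,0,0,0,0],[0,-16,0,0,0,0,0],[0.2,-20,0,0,0,0,0],[0.2,-24,0,0,0,0,0],[0.3,-28,0,0,0,0,0],[0.3,-32,0,0,0,0,0],[0.4,-36,0,0,0,0,0],[0.4,-40,0,0,0,0,0],[0.4,-40,0,0,0,0,0]]'
python3 - <<'E'
from h import *
im,d=read_camera('top'); cv2.imwrite('pics/top2c.png',cv2.resize(im[150:290,200:400,::-1],None,fx=4,fy=4)); 
im,d=read_camera('scene'); cv2.imwrite('pics/scene2c.png',cv2.resize(im[150:290,200:400,::-1],None,fx=4,fy=4)); 
E
```

```text
time_s: 3.3
eef_pos: [534.6, -105.8, 38.0]
eef_rot: [[0.994, 0.113, 0.001], [0.113, -0.994, -0.0], [0.001, 0.0, -1.0]]
wrist_force: [-0.5, -0.3, -0.2]
grip_width: 0.9
time_s: 4.4
eef_pos: [530.1, -65.1, 37.7]
eef_rot: [[0.994, 0.113, -0.0], [0.113, -0.994, 0.0], [-0.0, -0.0, -1.0]]
wrist_force: [-0.2, 0.3, 0.2]
grip_width: 0.1
```

View pics/top2c.png

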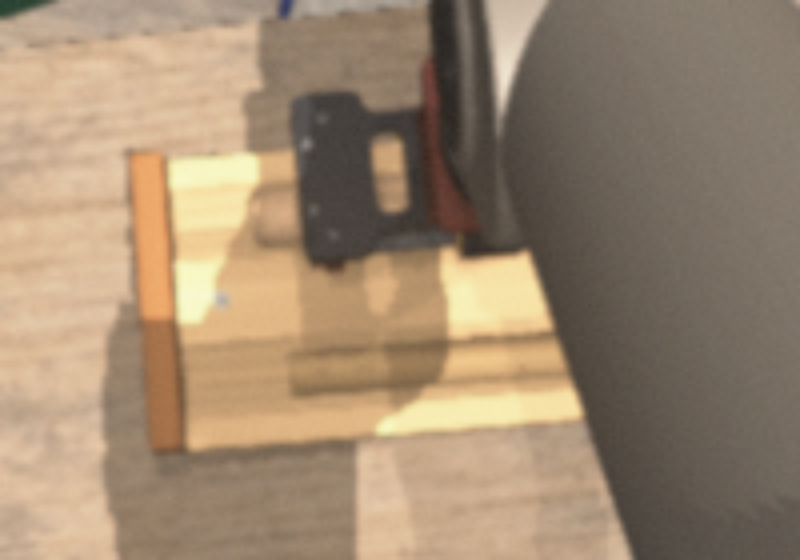

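View pics/scene2c.png

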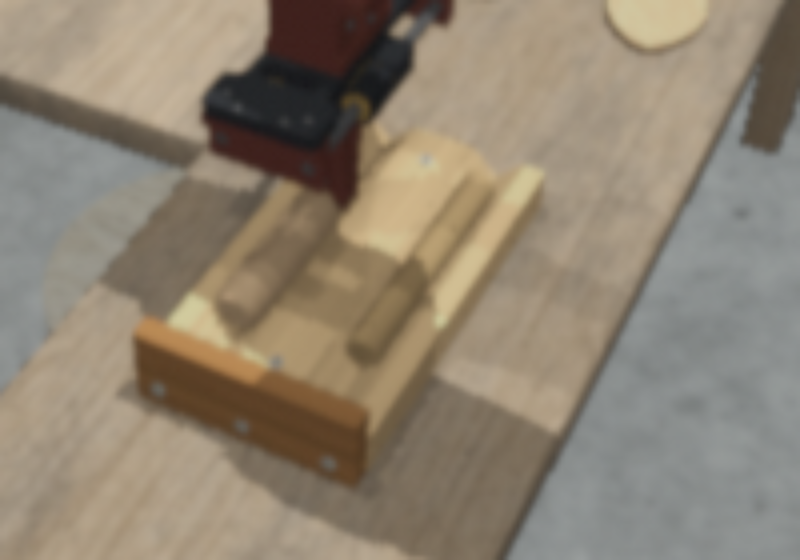

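The roller is sliding in its groove: its leading end went from px 285 to 257 in the crop, and the board face is at about 170. That leaves roughly 38 mm. I'll keep pushing, then creep into contact.

```bash
python3 -m pendant '[[0.2,-4,0,0,0,0,0],[0.2,-8,0,0,0,0,0],[0.3,-12,0,0,0,0,0],[0.3,-16,0,0,0,0,0],[0.4,-20,0,0,0,0,0],[0.4,-24,0,0,0,0,0],[0.5,-27,0,0,0,0,0],[0.5,-30,0,0,0,0,0],[0.5,-30,0,0,0,0,0]]'
python3 -m pendant '[[0,-1,0,0,0,0,0],[0,-2,0,0,0,0,0],[0,-3,0,0,0,0,0],[0,-4,0,0,0,0,0],[0,-4,0,0,0,0,0]]'
python3 - <<'E'
from h import *
im,d=read_camera('top'); cv2.imwrite('pics/top3c.png',cv2.resize(im[150:290,200:400,::-1],None,fx=4,fy=4)); 
E
```

```text
time_s: 5.4
eef_pos: [527.2, -35.4, 37.7]
eef_rot: [[0.994, 0.113, 0.0], [0.113, -0.994, 0.0], [0.0, -0.0, -1.0]]
wrist_force: [0.2, 0.4, 0.3]
grip_width: 0.5
time_s: 5.9
eef_pos: [526.8, -32.0, 37.7]
eef_rot: [[0.994, 0.113, 0.0], [0.113, -0.994, 0.0], [0.0, -0.0, -1.0]]
wrist_force: [-0.1, -0.4, 0.7]
grip_width: 0.3
```

View pics/top3c.png

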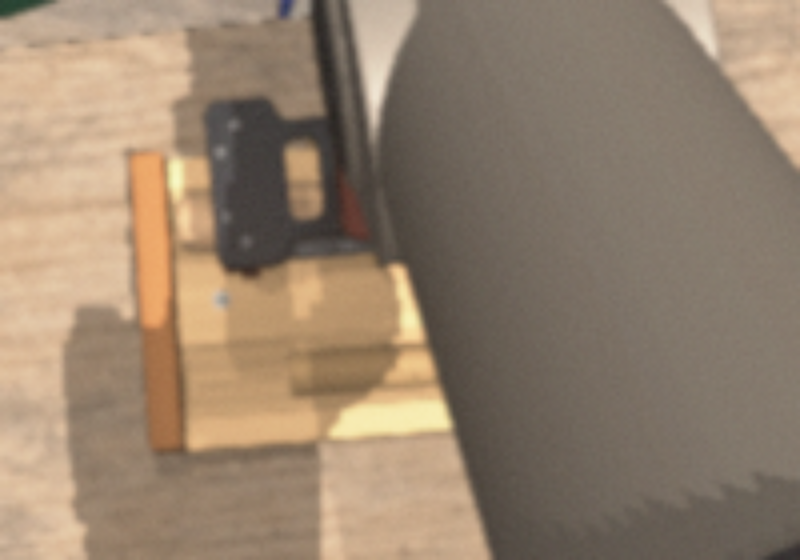

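The roller's end is now at px ~180, against a board face at ~172. That leaves a few mm and there is no contact force yet, so I'll creep on.

```bash
for i in 1; do :; done; python3 -m pendant '[[0,-1,0,0,0,0,0],[0,-2,0,0,0,0,0],[0,-3,0,0,0,0,0],[0,-3,0,0,0,0,0]]'
python3 -m pendant '[[0,-1,0,0,0,0,0],[0,-2,0,0,0,0,0],[0,-2,0,0,0,0,0]]'
```

```text
time_s: 6.35
eef_pos: [526.5, -28.9, 37.7]
eef_rot: [[0.994, 0.113, 0.0], [0.113, -0.994, 0.0], [0.0, -0.0, -1.0]]
wrist_force: [-0.2, 0.4, -0.7]
grip_width: 0.4
time_s: 6.65
eef_pos: [526.4, -28.0, 37.7]
eef_rot: [[0.994, 0.112, 0.0], [0.112, -0.994, -0.001], [0.0, 0.001, -1.0]]
wrist_force: [0.6, -4.8, 0.4]
grip_width: 0.5
```

The force is now -4.8 N along y and the tool lags its command, so the roller has met the board. I'll press slightly more, hold, then back off and rise.

```bash
python3 -m pendant '[[0,-1,0,0,0,0,0],[0,-1,0,0,0,0,0],[0,-1,0,0,0,0,0]]'
python3 -m pendant '[[0,1,0,0,0,0,0],[0,3,0,0,0,0,0],[0,8,0,0,0,0,0],[0,20,0,0,0,0,0],[0,35,0,0,0,0,0],[0,35,-30,0,0,0,0],[0,35,-70,0,0,0,0],[0,60,-110,0,0,0,0],[0,105,-150,0,0,0,0],[0,150,-170,0,0,0,0],[0,190,-170,0,0,0,0],[0,190,-170,0,0,0,0]]'
python3 - <<'E'
from h import *
for n in('top','scene'):
    im,d=read_camera(n); cv2.imwrite('pics/%s4c.png'%n,cv2.resize(im[150:290,200:400,::-1],None,fx=4,fy=4))
    for t in('roller','dowel_center','stop_board'):
        for x in silhouettes(t,n)[:2]:
            m=x['pixels']&(d>0); v,u=np.nonzero(m); P=px2w(n,u,v,d[m])
            if len(u)<50: continue
            c=P.mean(0); w,V=np.linalg.eigh(np.cov(P[:,:2].T)); a=V[:,1]
            print(n,t,round(x['p'],2),c.round(1),np.median(P,0).round(1),a.round(3),np.percentile((P-c)[:,:2]@a,[1,99]).round(1),'zmax',np.percentile(P[:,2],98).round(1))
E
```

```text
time_s: 6.95
eef_pos: [526.3, -27.9, 37.7]
eef_rot: [[0.994, 0.111, 0.0], [0.111, -0.994, -0.002], [0.0, 0.002, -1.0]]
wrist_force: [1.2, -7.8, 0.6]
grip_width: 0.7
time_s: 8.15
eef_pos: [546.7, -224.9, 209.1]
eef_rot: [[0.995, 0.101, 0.002], [0.101, -0.995, -0.005], [0.002, 0.005, -1.0]]
wrist_force: [-0.5, 0.1, -0.3]
grip_width: 0.6
top roller 0.56 [521.4  29.1  40.5] [520.9  27.8  41.7] [-0.114  0.994] [-47.4  48.8] zmax 46.3
top dowel_center 0.8 [459.9 -49.6  32.6] [459.7 -47.1  33.3] [-0.11   0.994] [-73.5  73.3] zmax 37.6
top stop_board 0.8 [480.9  83.1  47.7] [480.5  83.1  48.9] [-0.995 -0.097] [-63.6  61. ] zmax 52.3
scene roller 0.89 [520.  31.  41.] [518.7  31.8  42.6] [-0.091  0.996] [-46.7  43.6] zmax 46.7
scene dowel_center 0.55 [457.8 -36.4  32.8] [457.7 -31.4  33.9] [-0.084  0.996] [-82.1  62.6] zmax 37.2
scene stop_board 0.97 [479.4  88.5  33.2] [478.3  88.9  36.2] [-0.995 -0.097] [-65.6  60.6] zmax 51.3
```

View pics/top4c.png

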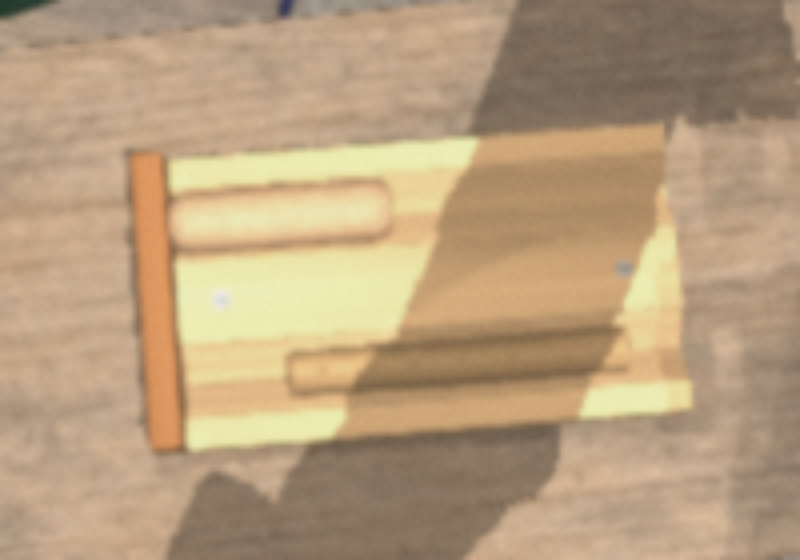

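View pics/scene4c.png

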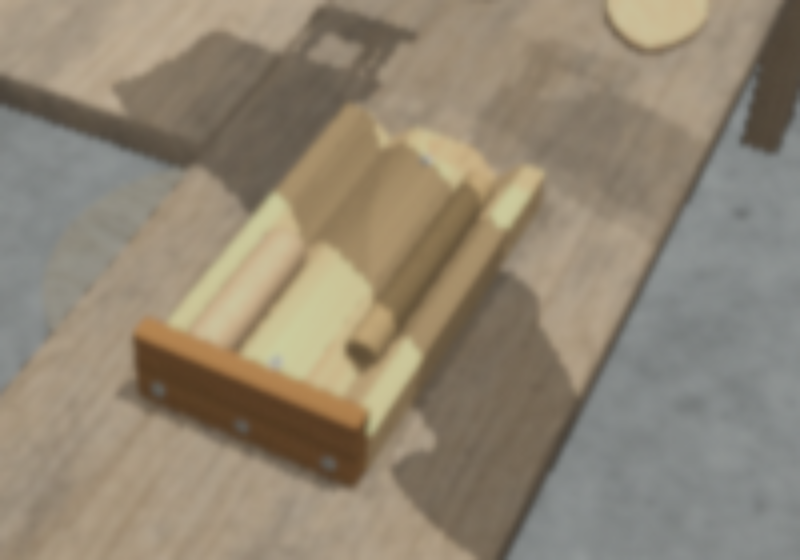

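Both pictures show the roller seated in its groove with its end against the board: in the top crop it spans px 170 to 390 and the board face is at ~170. Its top is at about 46 mm, and the dowel still starts at px 290.

```bash
python3 -c "
from station import close_job
print(close_job())"
```

```text
the job is handed in; nothing more can be done
None
```

I pushed the roller about 50 mm along its groove with the closed fingers until its end touched the stop board. I pressed it there at about 5 to 8 N for roughly 0.3 s, then backed off, rose clear and handed the job in at about 8 s.

**Roller:** In both pictures after retreating, it lies along the groove with its end at the board and no visible gap. Its axis is within about 1° of the groove. Its top measures about 46 mm, where a seated roller should read 45 mm.

**Dowel:** It shows no visible movement. The top camera's median position changed by less than 1 mm, and the mean positions agree within the noise.

**Disagreements:** No check failed. The two cameras differ by 2 to 4 mm on the roller's and board's positions, which is within their stated accuracy. My estimates of the starting gap ranged from 50 to 54 mm, so I relied on the wrist force to confirm contact.

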